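# Count out six joint balls on the tilting pocket board

### The job

Count out a set of six steel joint balls for the printer: by its handle, tip the counting board away from its channel so that all the balls run out over the pockets, then tip it back until it rests on its channel-side stop, with every pocket holding a ball and the excess back in the channel (rock it again if a pocket stays empty). Then turn the orange gate lever a quarter turn to its stop, standing square up from the deck, to shut the excess in. Let the board do the counting: never touch the balls, spill none, and leave the other things on the bench where they are.

Things in the scene. Friction and masses are not known exactly. Their poses are not given: they have to be found in the camera images.
- board (a joint): tilt of the counting board on its stand, rad: 0 level, NEGATIVE = channel end down, POSITIVE = handle end down (balls run away from the channel over the pockets). Hard stops at -0.52 and +0.52; starts on the -0.52 one. A friction hinge holds it wherever it is left (about 3 N at the handle moves it).
- stand: fixed plywood base under the board (130 x 190 x 12 mm, steel cheeks); origin under its centre on the bench; x across the board (gate lever side +x), y along it towards the channel end, z up. The board's hinge axis runs along this x axis, 110 mm above the origin.
- deck (a point): centre of the deck surface the balls roll on; 34 mm above the hinge axis with the board level. Deck axes are the stand axes tilted with the board about the hinge: x across, y towards the channel end, z out of the deck. Inside 60 mm wide, 196 mm long (y -98 to 98); rails stand 18 mm above the deck. White pocket field y < 21 mm, yellow channel y 36 to 98 mm; all nine balls start in it.
- handle (a point): middle of the board's black round handle bar (14 mm thick, 62 mm long along deck x), at deck (0, -175, 15) mm, at the end opposite the channel; 62 mm clear between bar and end wall. Pinched from above with the fingers closing along the board's length, it turns in the grip as it moves on its arc about the hinge axis.
- gate (a joint): quarter-turn gate lever, rad: 0 = open (orange lever lies along the board, pointing to the handle end; blade flush in the deck), 1.571 = shut on its hard stop (lever and 14 mm high blade stand square up from the deck across the channel mouth). It turns about an axis along deck x through deck (0, 36, -1.7) mm. Starts open; stays where it is left (about 1.5 N at the knob turns it).
- gate_knob (a point): middle of the orange round knob at the lever's free end, 14 mm thick, 40 mm long, axis along deck x, beyond the +x rail: at deck (71, 36 - 60 cos g, -1.7 + 60 sin g) mm for gate angle g, so it swings from the handle side up to square above the deck. It can be pinched from above with the fingers closing along the board's length and turns in the grip.
- pocket1 (a point): round pocket 1 of 6, 21 mm wide, 15.7 mm deep: where the centre of a seated ball lies, 7.7 mm below the deck surface, at deck x -14.5, y 7 mm. Pockets fill best when the board is tipped slowly (some 4 to 5 s from stop to stop); balls roll on over full pockets only near the stops, within about a second.
- pocket2 (a point): round pocket 2 of 6, 21 mm wide, 15.7 mm deep: where the centre of a seated ball lies, 7.7 mm below the deck surface, at deck x 14.5, y 7 mm.
- pocket3 (a point): round pocket 3 of 6, 21 mm wide, 15.7 mm deep: where the centre of a seated ball lies, 7.7 mm below the deck surface, at deck x 0, y -18 mm.
- pocket4 (a point): round pocket 4 of 6, 21 mm wide, 15.7 mm deep: where the centre of a seated ball lies, 7.7 mm below the deck surface, at deck x -14.5, y -43 mm.
- pocket5 (a point): round pocket 5 of 6, 21 mm wide, 15.7 mm deep: where the centre of a seated ball lies, 7.7 mm below the deck surface, at deck x 14.5, y -43 mm.
- pocket6 (a point): round pocket 6 of 6, 21 mm wide, 15.7 mm deep: where the centre of a seated ball lies, 7.7 mm below the deck surface, at deck x 0, y -68 mm.
- ball1_c (a point): centre of dark steel ball 1 of 9, diameter 16 mm, 17 g
- ball2_c (a point): centre of dark steel ball 2 of 9, diameter 16 mm, 17 g
- ball3_c (a point): centre of dark steel ball 3 of 9, diameter 16 mm, 17 g
- ball4_c (a point): centre of dark steel ball 4 of 9, diameter 16 mm, 17 g
- ball5_c (a point): centre of dark steel ball 5 of 9, diameter 16 mm, 17 g
- ball6_c (a point): centre of dark steel ball 6 of 9, diameter 16 mm, 17 g
- ball7_c (a point): centre of dark steel ball 7 of 9, diameter 16 mm, 17 g
- ball8_c (a point): centre of dark steel ball 8 of 9, diameter 16 mm, 17 g
- ball9_c (a point): centre of dark steel ball 9 of 9, diameter 16 mm, 17 g
- motor: bystander: a black and aluminium stepper motor, 42 x 42 x 40 mm, shaft up to 64 mm; origin at the centre of its underside; to be left alone
- pen: bystander: a black marker pen lying down, 122 mm long, 12 mm thick; origin at the centre of its underside; to be left alone
- wrench: bystander: a steel spanner lying flat, 180 mm long; origin at the centre of its underside; to be left alone

How it is judged:
On the way, in this order (a step that is already met when the one before it is completed fails the run):
1. the board is tipped away and every ball has run out of the channel onto the pocket field (value of joint board above 0.05 rad and y of each of ball1_c, ball2_c, ball3_c, ball4_c, ball5_c, ball6_c, ball7_c, ball8_c, ball9_c in the frame of deck below 0.036 m), for 0.2 s.
2. the board is tipped back, each of the six pockets holds a ball and the other three balls are in the channel (value of joint board below -0.05 rad and distance between any of ball1_c, ball2_c, ball3_c, ball4_c, ball5_c, ball6_c, ball7_c, ball8_c, ball9_c and pocket1 below 0.006 m and distance between any of ball1_c, ball2_c, ball3_c, ball4_c, ball5_c, ball6_c, ball7_c, ball8_c, ball9_c and pocket2 below 0.006 m and distance between any of ball1_c, ball2_c, ball3_c, ball4_c, ball5_c, ball6_c, ball7_c, ball8_c, ball9_c and pocket3 below 0.006 m and distance between any of ball1_c, ball2_c, ball3_c, ball4_c, ball5_c, ball6_c, ball7_c, ball8_c, ball9_c and pocket4 below 0.006 m and distance between any of ball1_c, ball2_c, ball3_c, ball4_c, ball5_c, ball6_c, ball7_c, ball8_c, ball9_c and pocket5 below 0.006 m and distance between any of ball1_c, ball2_c, ball3_c, ball4_c, ball5_c, ball6_c, ball7_c, ball8_c, ball9_c and pocket6 below 0.006 m and ((y of ball1_c in the frame of deck above 0.043 m and z of ball1_c in the frame of deck between 0.004 and 0.013 m) or (z of ball1_c in the frame of deck between -0.012 and -0.004 m and y of ball1_c in the frame of deck below 0.02 m)) and ((y of ball2_c in the frame of deck above 0.043 m and z of ball2_c in the frame of deck between 0.004 and 0.013 m) or (z of ball2_c in the frame of deck between -0.012 and -0.004 m and y of ball2_c in the frame of deck below 0.02 m)) and ((y of ball3_c in the frame of deck above 0.043 m and z of ball3_c in the frame of deck between 0.004 and 0.013 m) or (z of ball3_c in the frame of deck between -0.012 and -0.004 m and y of ball3_c in the frame of deck below 0.02 m)) and ((y of ball4_c in the frame of deck above 0.043 m and z of ball4_c in the frame of deck between 0.004 and 0.013 m) or (z of ball4_c in the frame of deck between -0.012 and -0.004 m and y of ball4_c in the frame of deck below 0.02 m)) and ((y of ball5_c in the frame of deck above 0.043 m and z of ball5_c in the frame of deck between 0.004 and 0.013 m) or (z of ball5_c in the frame of deck between -0.012 and -0.004 m and y of ball5_c in the frame of deck below 0.02 m)) and ((y of ball6_c in the frame of deck above 0.043 m and z of ball6_c in the frame of deck between 0.004 and 0.013 m) or (z of ball6_c in the frame of deck between -0.012 and -0.004 m and y of ball6_c in the frame of deck below 0.02 m)) and ((y of ball7_c in the frame of deck above 0.043 m and z of ball7_c in the frame of deck between 0.004 and 0.013 m) or (z of ball7_c in the frame of deck between -0.012 and -0.004 m and y of ball7_c in the frame of deck below 0.02 m)) and ((y of ball8_c in the frame of deck above 0.043 m and z of ball8_c in the frame of deck between 0.004 and 0.013 m) or (z of ball8_c in the frame of deck between -0.012 and -0.004 m and y of ball8_c in the frame of deck below 0.02 m)) and ((y of ball9_c in the frame of deck above 0.043 m and z of ball9_c in the frame of deck between 0.004 and 0.013 m) or (z of ball9_c in the frame of deck between -0.012 and -0.004 m and y of ball9_c in the frame of deck below 0.02 m))), for 0.3 s.
At the end, for the whole second after the job is handed in: Every pocket holds a ball (centre within 6 mm of its seat), the other three balls lie in the channel behind the gate, the gate is shut to its stop (over 1.45 of 1.571 rad), the board leans on its channel-side stop (tilt under -0.42 rad), and the balls are at rest (distance between any of ball1_c, ball2_c, ball3_c, ball4_c, ball5_c, ball6_c, ball7_c, ball8_c, ball9_c and pocket1 below 0.006 m and distance between any of ball1_c, ball2_c, ball3_c, ball4_c, ball5_c, ball6_c, ball7_c, ball8_c, ball9_c and pocket2 below 0.006 m and distance between any of ball1_c, ball2_c, ball3_c, ball4_c, ball5_c, ball6_c, ball7_c, ball8_c, ball9_c and pocket3 below 0.006 m and distance between any of ball1_c, ball2_c, ball3_c, ball4_c, ball5_c, ball6_c, ball7_c, ball8_c, ball9_c and pocket4 below 0.006 m and distance between any of ball1_c, ball2_c, ball3_c, ball4_c, ball5_c, ball6_c, ball7_c, ball8_c, ball9_c and pocket5 below 0.006 m and distance between any of ball1_c, ball2_c, ball3_c, ball4_c, ball5_c, ball6_c, ball7_c, ball8_c, ball9_c and pocket6 below 0.006 m and ((y of ball1_c in the frame of deck above 0.043 m and z of ball1_c in the frame of deck between 0.004 and 0.013 m) or (z of ball1_c in the frame of deck between -0.012 and -0.004 m and y of ball1_c in the frame of deck below 0.02 m)) and ((y of ball2_c in the frame of deck above 0.043 m and z of ball2_c in the frame of deck between 0.004 and 0.013 m) or (z of ball2_c in the frame of deck between -0.012 and -0.004 m and y of ball2_c in the frame of deck below 0.02 m)) and ((y of ball3_c in the frame of deck above 0.043 m and z of ball3_c in the frame of deck between 0.004 and 0.013 m) or (z of ball3_c in the frame of deck between -0.012 and -0.004 m and y of ball3_c in the frame of deck below 0.02 m)) and ((y of ball4_c in the frame of deck above 0.043 m and z of ball4_c in the frame of deck between 0.004 and 0.013 m) or (z of ball4_c in the frame of deck between -0.012 and -0.004 m and y of ball4_c in the frame of deck below 0.02 m)) and ((y of ball5_c in the frame of deck above 0.043 m and z of ball5_c in the frame of deck between 0.004 and 0.013 m) or (z of ball5_c in the frame of deck between -0.012 and -0.004 m and y of ball5_c in the frame of deck below 0.02 m)) and ((y of ball6_c in the frame of deck above 0.043 m and z of ball6_c in the frame of deck between 0.004 and 0.013 m) or (z of ball6_c in the frame of deck between -0.012 and -0.004 m and y of ball6_c in the frame of deck below 0.02 m)) and ((y of ball7_c in the frame of deck above 0.043 m and z of ball7_c in the frame of deck between 0.004 and 0.013 m) or (z of ball7_c in the frame of deck between -0.012 and -0.004 m and y of ball7_c in the frame of deck below 0.02 m)) and ((y of ball8_c in the frame of deck above 0.043 m and z of ball8_c in the frame of deck between 0.004 and 0.013 m) or (z of ball8_c in the frame of deck between -0.012 and -0.004 m and y of ball8_c in the frame of deck below 0.02 m)) and ((y of ball9_c in the frame of deck above 0.043 m and z of ball9_c in the frame of deck between 0.004 and 0.013 m) or (z of ball9_c in the frame of deck between -0.012 and -0.004 m and y of ball9_c in the frame of deck below 0.02 m)) and value of joint gate above 1.45 rad and value of joint board below -0.42 rad and linear speed of each of ball1, ball2, ball3, ball4, ball5, ball6, ball7, ball8, ball9 below 0.03 m/s); the robot touches nothing.
It fails at once if a ball is spilled off the board (height (world z) of any of ball1_c, ball2_c, ball3_c, ball4_c, ball5_c, ball6_c, ball7_c, ball8_c, ball9_c below 0.06 m).
It fails at once if the robot touches a ball (contact force between any of the fingers, the arm and ball1 above 0.3 N or contact force between any of the fingers, the arm and ball2 above 0.3 N or contact force between any of the fingers, the arm and ball3 above 0.3 N or contact force between any of the fingers, the arm and ball4 above 0.3 N or contact force between any of the fingers, the arm and ball5 above 0.3 N or contact force between any of the fingers, the arm and ball6 above 0.3 N or contact force between any of the fingers, the arm and ball7 above 0.3 N or contact force between any of the fingers, the arm and ball8 above 0.3 N or contact force between any of the fingers, the arm and ball9 above 0.3 N).
It fails at once if a bystander is disturbed (moved over 20 mm) (distance of any of motor, pen, wrench from where it was at the start of the episode above 0.02 m).
It also fails if it takes over 72 s, if anything falls off the work surface, if the arm or the gripper's body presses on something with over 40 N, if the wrist force passes 120 N, or if a joint passes its speed limit or range.

### The arm

A 6-joint arm with a two-finger parallel gripper is mounted at the origin on the work surface. World frame = base frame: x ahead of the robot, y to its left, z up, the work surface at z = 0. Lengths are in m, angles in rad, forces in N, time in s.
With the tool pointing down it reaches from about 0.25 to 0.725 m from the base axis. Payload 4 kg.
Tool frame: the origin (TCP) lies on the centre line of the jaws, within the pads' length; the fingertips stand tip_reach ahead of it and the grasp point (between the pads) lies 5 mm behind it (tip_reach is the distance from the TCP to the fingertips, in m); z points along the fingers, y is the direction in which the jaws open and shut (so a half turn about z gives the same grasp; the last joint's range is limited). The gripper opens to 85 mm and grips with 20 to 120 N. Pads are 22 mm wide; open, the fingers measure 114 mm over their backs; the gripper's body (76 mm by 85 mm) begins 54 mm behind the grasp point. The pads swing forward as they close: fully open they stand 13 mm farther back than shut.
Start: joints at [-1.343, 0.241, 0.005, 1.335, 0, 1.571], TCP at [0.113, -0.487, 0.245] pointing down, gripper open.
Joint ranges: [-2.72, 2.72], [-1.05, 1.87], [-1.09, 1.28], [-1.99, 2.15], [-1.42, 1.44], [-3.14, 3.14]. Speed limits (rad/s): [2.79, 2.79, 3.14, 3.14, 3.14, 3.14].

### API

Orientations are given as a unit quaternion [x, y, z, w].
In Python, from workcell import * gives the robot as it stands.
- The arm moves only by the tool arm_command, never from a script. Its arguments are lists of equal length, an entry for each row: "translation": the shift along the tool's x, y, z in cm, a list of three; "turn": the turn about the tool's z in rad; "hand": the closure, from 0 (fully open) to 1 (shut). In form: {"translation": [[x, y, z], ...], "turn": [turn, ...], "hand": [hand, ...]}. A call has 1 to 5 rows; each row is the pose to reach, as a shift and turn from the pose commanded when the call began, along the tool's axes at that moment; what a row does not reach only later rows make up. A row lasts 1/12 s, in which the tool goes at most 41.7 mm and 7.16 degrees, less where a joint would pass 70% of its speed; a pose out of reach is approached as far as the arm can. A call with a gripper value outside its range is refused whole. The fingers move at their own pace and stop on an object; the grip force is fixed at half the most. Time passes only in rows, so rows that repeat a pose let the fingers close. It gives the time, the measured TCP pose, the force and the opening at its end, in the units of the state.
- get_obs(): the state, without advancing time (a new reading comes with each control period).
- camera(name): name is "scene" or "top"; returns (picture, depth): 420x560x3 uint8, red, green, blue; 420x560 float32, m along the optical axis (not along the pixel's ray), 0 where there is no reading.
- camera_info(name): a dict with "mtx" (3x3 intrinsics, pixels), "world_to_cam" (4x4, takes a point from world to camera coordinates). Camera axes: x right, y down, z forward; pixel columns grow to the right and rows downward; lengths in m; the calibration is good to about 2 mm. A picture is of the moment at which its call begins. camera_info takes no time and is no camera call.
- job_done(): hands the job in, once; it reports no verdict.
Trained networks look in the newest picture that a camera, given by its name, has taken for a name from the list of things; names that differ only in an ending like _2 or _b are one class to them, and where a whole thing is asked for, a point or a joint stands for the part that bears it (a point fixed in the world has none). Each returns a list of dicts, best first, with "conf" (0 to 1); they miss things now and then, are a little off and sometimes report something else, mostly with a low value. They report only what shows in the picture. A call takes as long as a camera call.
- search_frame(camera, name): "location" ([row, column] in pixels, amid what is visible of it).
- spot_point(camera, name): "location" ([row, column] in pixels: a listed point, or the origin of a listed thing).
The state is a dict: "clock": time; "joint_pos": joint angles; "joint_vel": joint speeds; "tau": joint torques, N m; "eef_pos": TCP position; "tool_rot": TCP orientation; "ft_force": force on the tool from outside, world axes, zero at the start; "ft_torque": the same for the moment, N m; "grip_width": finger opening in m.
Only numpy, scipy, OpenCV 4.12 (cv2) and the standard library are available. Lean on these libraries where they do the work, as an engineer would, in place of code of your own. Each camera call takes 0.05 s, during which the arm holds its last target. There are 200 camera calls.

## Working session

There is one attempt and no reset: what is moved stays moved. The work goes in short steps, Python scripts to look and compute and a tool call to move; the robot and the scene stay as the last step left them, time stands still between calls to the robot, and variables do not carry over. Pictures are saved under pics/ and viewed, about 8 in all and at most 12, crops included, and the job is handed in when it is done.

Besides the shell and the picture viewer there is one more tool, called by a JSON object that holds its "fn" and its "kwargs". arm_command: Moves the arm, as the interface text tells. Its arguments: {"type":"object","properties":{"translation":{"type":"array","items":{"type":"array","items":{"type":"number"}}},"turn":{"type":"array","items":{"type":"number"}},"hand":{"type":"array","items":{"type":"number"}}},"required":["translation","turn","hand"]}

```bash
mkdir -p pics; cat > h.py <<'E'
from workcell import *
import numpy as np, cv2
from scipy.spatial.transform import Rotation as R
def pt(cam,rc,depth,off=0):
    i=camera_info(cam);K=np.array(i["mtx"]);T=np.linalg.inv(np.array(i["world_to_cam"]))
    r,c=int(round(rc[0])),int(round(rc[1]))
    w=depth[max(0,r-2):r+3,max(0,c-2):c+3];w=w[w>0];d=np.median(w)+off
    p=np.linalg.inv(K)@[rc[1],rc[0],1]*d
    return (T@[*p,1])[:3]
def proj(cam,P):
    i=camera_info(cam);q=np.array(i["world_to_cam"])@[*P,1];u=np.array(i["mtx"])@q[:3];return u[1]/u[2],u[0]/u[2]
def save(n,im): cv2.imwrite("pics/"+n,cv2.cvtColor(im,cv2.COLOR_RGB2BGR))
E
python3 - <<'E'
from h import *
np.set_printoptions(precision=4,suppress=True)
ims=[]
for cam in("scene","top"):
    im,d=camera(cam);save(cam+"0.png",im)
    for n in("handle","gate_knob","stand","deck","pocket1","pocket6","motor","pen","wrench"):
        for x in spot_point(cam,n)[:1]: print(cam,n,np.round(x["location"]),round(x["conf"],2),pt(cam,x["location"],d))
o=get_obs();print(o)
E
```

```text
scene handle [168. 260.] 0.95 [ 0.4321 -0.3323  0.003 ]
scene gate_knob [214. 276.] 0.5 [0.5914 0.0895 0.1537]
scene stand [236. 291.] 0.61 [0.5307 0.0801 0.0177]
scene deck [208. 291.] 0.62 [0.5296 0.0799 0.1414]
scene pocket1 [213. 292.] 0.87 [0.5317 0.0878 0.129 ]
scene pocket6 [213. 292.] 0.87 [0.5317 0.0878 0.129 ]
scene motor [256. 255.] 0.47 [0.6793 0.1094 0.031 ]
scene pen [229. 335.] 0.64 [0.3779 0.1192 0.0045]
scene wrench [309. 373.] 0.76 [0.476  0.4375 0.0066]
top handle [210. 316.] 0.81 [ 0.5645 -0.0546  0.2446]
top gate_knob [204. 259.] 0.47 [0.5955 0.0868 0.1558]
top stand [236. 270.] 0.68 [0.5115 0.0589 0.1486]
top deck [234. 263.] 0.83 [0.5175 0.0773 0.1407]
top pocket1 [233. 267.] 0.92 [0.5222 0.0669 0.1331]
top pocket6 [233. 267.] 0.92 [0.5222 0.0669 0.1331]
top motor [187. 265.] 0.53 [0.6654 0.075  0.0402]
top pen [291. 255.] 0.72 [0.3685 0.1054 0.006 ]
top wrench [255. 144.] 0.88 [0.4736 0.4294 0.0042]
{'clock': 1.0, 'joint_pos': array([-1.343 ,  0.2406,  0.005 ,  1.3352, -0.    ,  1.5708]), 'joint_vel': array([ 0.0009, -0.0013, -0.0019, -0.0019, -0.0003, -0.    ]), 'tau': array([  0.0012, -37.222 ,  25.2694,   0.0012,   0.    ,  -0.    ]), 'eef_pos': array([ 0.1129, -0.4871,  0.2453]), 'tool_rot': array([ 0.9935,  0.1137, -0.    , -0.    ]), 'ft_force': array([0.8212, 0.3481, 0.7524]), 'ft_torque': array([-0.0399,  0.0095,  0.0724]), 'grip_width': 0.08540424962226512}
```

View pics/scene0.png

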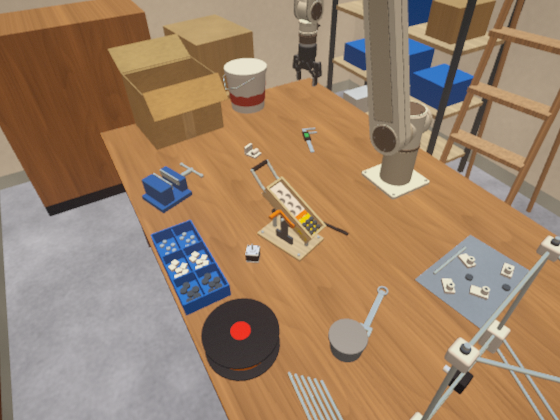

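View pics/top0.png

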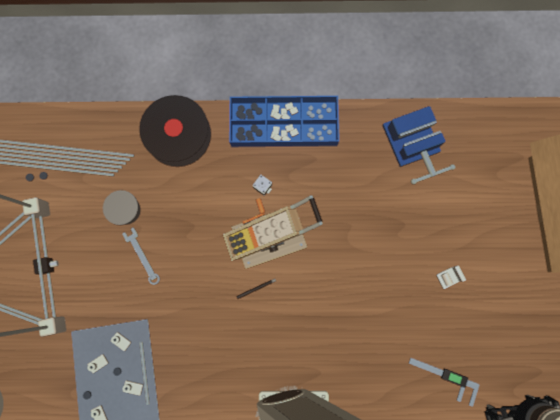

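```bash
python3 - <<'E'
from h import *
np.set_printoptions(precision=4,suppress=True)
for cam,box in(("top",(180,280,215,335)),("scene",(150,260,235,335))):
    im,d=camera(cam)
    hsv=cv2.cvtColor(im,cv2.COLOR_RGB2HSV).astype(int)
    i=camera_info(cam);K=np.array(i["mtx"]);T=np.linalg.inv(np.array(i["world_to_cam"]))
    v,u=np.mgrid[:420,:560];P=np.stack([(u-K[0,2])/K[0,0]*d,(v-K[1,2])/K[1,1]*d,d],-1)@T[:3,:3].T+T[:3,3]
    H,S,V=hsv[...,0],hsv[...,1],hsv[...,2]
    b=np.zeros((420,560),bool);b[box[0]:box[1],box[2]:box[3]]=1
    b&=d>0
    z=P[...,2]
    for n,m in(("orange",(H>5)&(H<16)&(S>200)&(z>.1)),("yellow",(H>20)&(H<30)&(S>180)&(z>.08)),("dark_high",(V<75)&(z>.215)),("white",(S<60)&(V>170)&(z>.1))):
        Q=P[m&b];uv=np.argwhere(m&b)
        if len(Q):
            print(cam,n,len(Q),uv.mean(0),Q.mean(0),np.median(Q,0)); 
            if n in("orange","dark_high"): 
                w,vv=np.linalg.eigh(np.cov((Q[:,:2]-Q[:,:2].mean(0)).T));print("  dir",vv[:,1],w**.5,Q.min(0),Q.max(0))
    r0,r1,c0,c1=box;save(cam+"_crop.png",cv2.resize(im[r0:r1,c0:c1],None,fx=6,fy=6,interpolation=cv2.INTER_CUBIC))
E
```

```text
top dark_high 111 [209.8919 315.2613] [ 0.5658 -0.0541  0.2444] [ 0.5654 -0.0536  0.2445]
  dir [-0.9487 -0.3161] [0.0032 0.017 ] [ 0.5384 -0.0679  0.2378] [ 0.5953 -0.0415  0.2501]
top white 678 [228.2699 273.1991] [0.5321 0.0509 0.1539] [0.5323 0.0509 0.1526]
scene orange 44 [218.0909 282.6364] [0.5757 0.1052 0.1412] [0.5685 0.0982 0.1434]
  dir [-0.7273  0.6863] [0.0102 0.0228] [0.5549 0.0813 0.1159] [0.6125 0.1361 0.1602]
scene yellow 68 [220.8382 305.4265] [0.5055 0.126  0.1126] [0.5043 0.1208 0.1151]
scene dark_high 37 [164.973 259.973] [ 0.5673 -0.049   0.2428] [ 0.5668 -0.0491  0.2429]
  dir [-0.9415 -0.3371] [0.0015 0.017 ] [ 0.5413 -0.0592  0.2376] [ 0.5955 -0.039   0.2478]
scene white 477 [194.6918 283.195 ] [0.5325 0.0351 0.1661] [0.5281 0.0352 0.1639]
```

View pics/top_crop.png

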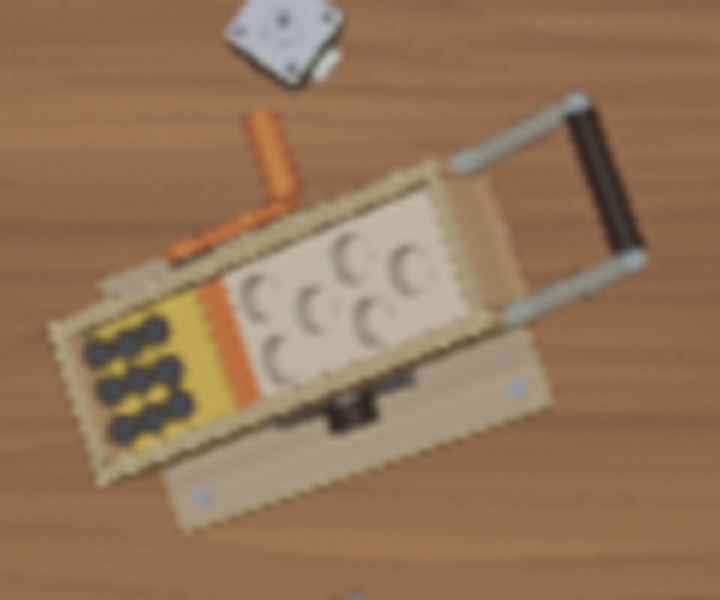

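```bash
cat >> h.py <<'E'
def ray(cam,rc,z):
    i=camera_info(cam);K=np.array(i["mtx"]);T=np.linalg.inv(np.array(i["world_to_cam"]))
    q=T[:3,:3]@np.linalg.inv(K)@[rc[1],rc[0],1];return T[:3,3]+q*(z-T[2,3])/q[2]
def yz(t,y,z): return y*np.cos(t)-z*np.sin(t), y*np.sin(t)+z*np.cos(t)+.110   # hinge-relative y,z -> stand y,z
E
python3 - <<'E'
from h import *
import workcell
np.set_printoptions(precision=4,suppress=True)
print([n for n in dir(workcell) if n[0]!='_'], {k:v for k,v in get_obs().items() if 'tip' in k}, getattr(workcell,'tip_reach',None))
hd=ray("top",(209.9,315.8),.2440);kn=ray("top",(206.2,260.2),.155)
kr=ray("top",(233.,236.),.12)
print("handle",hd,"knob",kn,"cam",np.linalg.inv(np.array(camera_info("top")["world_to_cam"]))[:3,3])
a=np.array([.071,-.0048])-np.array([0,-.1275]);b=(kn-hd)[:2]
yaw=np.arctan2(b[1],b[0])-np.arctan2(a[1],a[0]);print("yaw",yaw,np.linalg.norm(a),np.linalg.norm(b))
# check projecting model
for yw in(yaw,.33,.35):
    X=np.array([np.cos(yw),np.sin(yw)]);Y=np.array([-X[1],X[0]]);O=hd[:2]+.1275*Y
    print(yw,"stand",O)
    for n,(x,y,z) in dict(knob=(.071,-.024,-.0017),p1=(-.0145,.007,0),p2=(.0145,.007,0),p6=(0,-.068,0),c1=(-.03,.098,.018),c2=(.03,.098,.018),base=(-.065,-.095,None),base2=(-.065,.095,None)).items():
        sy,sz=yz(-.52,y,z+.034) if z is not None else (y,.012)
        r,c=proj("top",[*(O+x*X+sy*Y),sz]);print("  ",n,"crop",round((c-215)*6),round((r-180)*6))
E
```

```text
['Unreachable', 'camera', 'camera_info', 'get_obs', 'job_done', 'search_frame', 'spot_point', 'tip_reach'] {} 0.014
handle [ 0.5658 -0.0554  0.244 ] knob [0.5908 0.0845 0.155 ] cam [0.3781 0.0268 1.4324]
yaw 0.34768725408542345 0.14176138402258917 0.14215958401451026
0.34768725408542345 stand [0.5224 0.0644]
   knob crop 273 159
   p1 crop 281 366
   p2 crop 259 304
   p6 crop 408 273
   c1 crop 111 472
   c2 crop 67 347
   base crop 558 403
   base2 crop 186 541
0.33 stand [0.5245 0.0652]
   knob crop 274 154
   p1 crop 278 360
   p2 crop 257 298
   p6 crop 407 270
   c1 crop 107 464
   c2 crop 65 338
   base crop 555 403
   base2 crop 182 534
0.35 stand [0.5221 0.0643]
   knob crop 272 160
   p1 crop 281 366
   p2 crop 259 305
   p6 crop 408 274
   c1 crop 112 473
   c2 crop 67 348
   base crop 558 403
   base2 crop 187 542
```

{"fn": "arm_command", "kwargs": {"translation": [[3.0,-1.8,-0.8],[6.4,-3.8,-1.5],[9.8,-5.8,-2.2],[13.2,-7.8,-3.0],[16.5,-9.8,-3.5]], "turn": [0,0,0,0,0], "hand": [0,0,0,0,0]}}

```text
clock: 1.52
eef_pos: [0.2526, -0.3533, 0.2812]
tool_rot: [0.994, 0.113, 0.0, 0.001]
ft_force: [1.4, -0.8, 0.4]
grip_width: 0.0851
```

{"fn": "arm_command", "kwargs": {"translation": [[3.4,-2.0,-0.4],[6.8,-4.0,-0.8],[10.2,-6.0,-1.2],[13.6,-8.0,-1.6],[17.0,-10.0,-2.0]], "turn": [0,0,0,0,0], "hand": [0,0,0,0,0]}}

```text
clock: 1.93
eef_pos: [0.3956, -0.2169, 0.3008]
tool_rot: [0.994, 0.114, 0.0, 0.0]
ft_force: [0.6, -0.2, 0.3]
grip_width: 0.0856
```

{"fn": "arm_command", "kwargs": {"translation": [[3.4,-2.0,0],[6.8,-4.0,0],[10.2,-6.0,0],[13.6,-8.0,0],[17.0,-10.0,0]], "turn": [0,0,0,0,0], "hand": [0,0,0,0,0]}}

```text
clock: 2.35
eef_pos: [0.5387, -0.081, 0.3004]
tool_rot: [0.993, 0.114, 0.0, 0.0]
ft_force: [0.8, -0.7, 0.0]
grip_width: 0.0854
```

{"fn": "arm_command", "kwargs": {"translation": [[2.0,-1.2,0],[3.4,-2.0,0],[3.4,-2.0,0],[3.4,-2.0,0]], "turn": [-0.04,-0.08,-0.107,-0.107], "hand": [0,0,0,0]}}

```text
clock: 2.68
eef_pos: [0.5668, -0.0544, 0.2996]
tool_rot: [0.986, 0.168, -0.001, -0.0]
ft_force: [-0.6, -1.0, -0.1]
grip_width: 0.0853
```

{"fn": "arm_command", "kwargs": {"translation": [[0,0,2.5],[0,0,5.0],[0,0,6.5],[0,0,6.5]], "turn": [0,0,0,0], "hand": [0,0,0,0.3]}}

```text
clock: 3.02
eef_pos: [0.5635, -0.0559, 0.2315]
tool_rot: [0.986, 0.166, -0.004, -0.001]
ft_force: [-0.1, 0.4, -0.4]
grip_width: 0.0755
```

{"fn": "arm_command", "kwargs": {"translation": [[0,0,0],[0,0,0],[0,0,0],[0,0,0],[0,0,0]], "turn": [0,0,0,0,0], "hand": [0.6,1,1,1,1]}}

```text
clock: 3.43
eef_pos: [0.5667, -0.0555, 0.2365]
tool_rot: [0.986, 0.167, 0.001, 0.0]
ft_force: [1.8, -2.3, 4.1]
grip_width: 0.0128
```

```bash
python3 - <<'E'
from h import *
o=get_obs();print({k:np.round(o[k],4) for k in("clock","eef_pos","ft_force","grip_width")})
ts=np.linspace(-.52,.515,56)
y0,z0=yz(-.52,-.175,.049)
for k in range(0,56,5):
    ys,zs=yz(ts[k:k+6],-.175,.049); print(k,[[round(-100*(a-ys[0]),2),round(-100*(b-zs[0]),2)] for a,b in zip(ys[1:],zs[1:])])
E
```

```text
{'clock': np.float64(3.4333), 'eef_pos': array([ 0.5667, -0.0555,  0.2365]), 'ft_force': array([ 1.8346, -2.2523,  4.1072]), 'grip_width': np.float64(0.0128)}
0 [[np.float64(0.24), np.float64(0.24)], [np.float64(0.48), np.float64(0.49)], [np.float64(0.71), np.float64(0.74)], [np.float64(0.94), np.float64(1.0)], [np.float64(1.16), np.float64(1.26)]]
5 [[np.float64(0.22), np.float64(0.26)], [np.float64(0.43), np.float64(0.53)], [np.float64(0.64), np.float64(0.8)], [np.float64(0.84), np.float64(1.08)], [np.float64(1.04), np.float64(1.36)]]
10 [[np.float64(0.19), np.float64(0.28)], [np.float64(0.38), np.float64(0.57)], [np.float64(0.56), np.float64(0.86)], [np.float64(0.73), np.float64(1.15)], [np.float64(0.9), np.float64(1.45)]]
15 [[np.float64(0.16), np.float64(0.3)], [np.float64(0.32), np.float64(0.6)], [np.float64(0.48), np.float64(0.91)], [np.float64(0.62), np.float64(1.22)], [np.float64(0.76), np.float64(1.53)]]
20 [[np.float64(0.14), np.float64(0.31)], [np.float64(0.26), np.float64(0.63)], [np.float64(0.39), np.float64(0.95)], [np.float64(0.51), np.float64(1.27)], [np.float64(0.62
[... 496 characters left out ...]
64(0.11), np.float64(1.02)], [np.float64(0.13), np.float64(1.36)], [np.float64(0.15), np.float64(1.7)]]
40 [[np.float64(0.01), np.float64(0.34)], [np.float64(0.01), np.float64(0.68)], [np.float64(0.01), np.float64(1.03)], [np.float64(0.0), np.float64(1.37)], [np.float64(-0.01), np.float64(1.71)]]
45 [[np.float64(-0.02), np.float64(0.34)], [np.float64(-0.05), np.float64(0.68)], [np.float64(-0.08), np.float64(1.02)], [np.float64(-0.12), np.float64(1.36)], [np.float64(-0.17), np.float64(1.7)]]
50 [[np.float64(-0.05), np.float64(0.34)], [np.float64(-0.11), np.float64(0.67)], [np.float64(-0.18), np.float64(1.01)], [np.float64(-0.25), np.float64(1.34)], [np.float64(-0.33), np.float64(1.68)]]
55 []
```

{"fn": "arm_command", "kwargs": {"translation": [[0,0.24,0.24],[0,0.48,0.49],[0,0.71,0.74],[0,0.94,1.0],[0,1.16,1.26]], "turn": [0,0,0,0,0], "hand": [1,1,1,1,1]}}

```text
clock: 3.85
eef_pos: [0.5703, -0.0662, 0.2238]
tool_rot: [0.986, 0.167, 0.001, -0.001]
ft_force: [-1.2, 4.0, 2.5]
grip_width: 0.0116
```

{"fn": "arm_command", "kwargs": {"translation": [[0,0.22,0.26],[0,0.43,0.53],[0,0.64,0.8],[0,0.84,1.08],[0,1.04,1.36]], "turn": [0,0,0,0,0], "hand": [1,1,1,1,1]}}

```text
clock: 4.27
eef_pos: [0.5737, -0.0762, 0.2093]
tool_rot: [0.986, 0.167, 0.001, -0.0]
ft_force: [-0.1, 2.2, 4.6]
grip_width: 0.0122
```

{"fn": "arm_command", "kwargs": {"translation": [[0,0.19,0.28],[0,0.38,0.57],[0,0.56,0.86],[0,0.73,1.15],[0,0.9,1.45]], "turn": [0,0,0,0,0], "hand": [1,1,1,1,1]}}

```text
clock: 4.68
eef_pos: [0.5765, -0.0847, 0.1943]
tool_rot: [0.986, 0.167, 0.0, -0.0]
ft_force: [0.2, 2.5, 4.8]
grip_width: 0.0119
```

{"fn": "arm_command", "kwargs": {"translation": [[0,0.16,0.3],[0,0.32,0.6],[0,0.48,0.91],[0,0.62,1.22],[0,0.76,1.53]], "turn": [0,0,0,0,0], "hand": [1,1,1,1,1]}}

```text
clock: 5.1
eef_pos: [0.5789, -0.0918, 0.1788]
tool_rot: [0.986, 0.167, -0.0, -0.0]
ft_force: [-0.2, 3.3, 4.3]
grip_width: 0.012
```

{"fn": "arm_command", "kwargs": {"translation": [[0,0.14,0.31],[0,0.26,0.63],[0,0.39,0.95],[0,0.51,1.27],[0,0.62,1.59]], "turn": [0,0,0,0,0], "hand": [1,1,1,1,1]}}

```text
clock: 5.52
eef_pos: [0.5809, -0.0977, 0.163]
tool_rot: [0.986, 0.167, -0.0, -0.0]
ft_force: [-0.4, 4.8, 4.0]
grip_width: 0.012
```

{"fn": "arm_command", "kwargs": {"translation": [[0,0.11,0.33],[0,0.2,0.65],[0,0.3,0.98],[0,0.38,1.31],[0,0.46,1.64]], "turn": [0,0,0,0,0], "hand": [1,1,1,1,1]}}

```text
clock: 5.93
eef_pos: [0.5824, -0.1021, 0.1467]
tool_rot: [0.986, 0.167, -0.0, -0.0]
ft_force: [-1.7, 4.3, 5.2]
grip_width: 0.0119
```

{"fn": "arm_command", "kwargs": {"translation": [[0,0.07,0.33],[0,0.14,0.67],[0,0.2,1.01],[0,0.26,1.34],[0,0.31,1.68]], "turn": [0,0,0,0,0], "hand": [1,1,1,1,1]}}

```text
clock: 6.35
eef_pos: [0.5834, -0.1052, 0.13]
tool_rot: [0.986, 0.167, -0.0, -0.0]
ft_force: [-1.1, 5.2, 3.1]
grip_width: 0.0116
```

{"fn": "arm_command", "kwargs": {"translation": [[0,0.04,0.34],[0,0.08,0.68],[0,0.11,1.02],[0,0.13,1.36],[0,0.15,1.7]], "turn": [0,0,0,0,0], "hand": [1,1,1,1,1]}}

```text
clock: 6.77
eef_pos: [0.5838, -0.1064, 0.1127]
tool_rot: [0.986, 0.167, -0.0, -0.0]
ft_force: [-0.3, 5.2, 2.8]
grip_width: 0.0122
```

{"fn": "arm_command", "kwargs": {"translation": [[0,0.01,0.34],[0,0.01,0.68],[0,0.01,1.03],[0,0.0,1.37],[0,-0.01,1.71]], "turn": [0,0,0,0,0], "hand": [1,1,1,1,1]}}

```text
clock: 7.18
eef_pos: [0.5837, -0.106, 0.0957]
tool_rot: [0.986, 0.167, -0.0, -0.001]
ft_force: [-0.4, 5.6, 6.4]
grip_width: 0.0119
```

{"fn": "arm_command", "kwargs": {"translation": [[0,-0.02,0.34],[0,-0.05,0.68],[0,-0.08,1.02],[0,-0.12,1.36],[0,-0.17,1.7]], "turn": [0,0,0,0,0], "hand": [1,1,1,1,1]}}

```text
clock: 7.6
eef_pos: [0.583, -0.1041, 0.0787]
tool_rot: [0.986, 0.167, -0.0, -0.001]
ft_force: [-1.0, 8.0, 4.4]
grip_width: 0.0118
```

{"fn": "arm_command", "kwargs": {"translation": [[0,-0.05,0.34],[0,-0.11,0.67],[0,-0.18,1.01],[0,-0.25,1.34],[0,-0.33,1.68]], "turn": [0,0,0,0,0], "hand": [1,1,1,1,1]}}

```text
clock: 8.02
eef_pos: [0.5822, -0.1012, 0.0647]
tool_rot: [0.986, 0.167, 0.0, -0.0]
ft_force: [-12.6, 7.7, 39.9]
grip_width: 0.0116
```

{"fn": "arm_command", "kwargs": {"translation": [[0,0,0],[0,0,0],[0,0,0],[0,0,0],[0,0,0]], "turn": [0,0,0,0,0], "hand": [1,1,1,1,1]}}

```text
clock: 8.43
eef_pos: [0.5822, -0.1012, 0.065]
tool_rot: [0.986, 0.167, 0.001, -0.0]
ft_force: [-5.9, 7.8, 20.3]
grip_width: 0.0116
```

```bash
cat > look.py <<'E'
from h import *
import sys
im,d=camera("top");a=im[180:280,215:335]
o=get_obs();print({k:np.round(o[k],4) for k in("clock","eef_pos","ft_force","grip_width")})
save(sys.argv[1],cv2.resize(a,None,fx=6,fy=6,interpolation=cv2.INTER_CUBIC))
E
python3 look.py tip1.png
```

```text
{'clock': np.float64(8.4833), 'eef_pos': array([ 0.5822, -0.1012,  0.065 ]), 'ft_force': array([-7.1119,  6.5595, 19.8257]), 'grip_width': np.float64(0.0117)}
```

View pics/tip1.png

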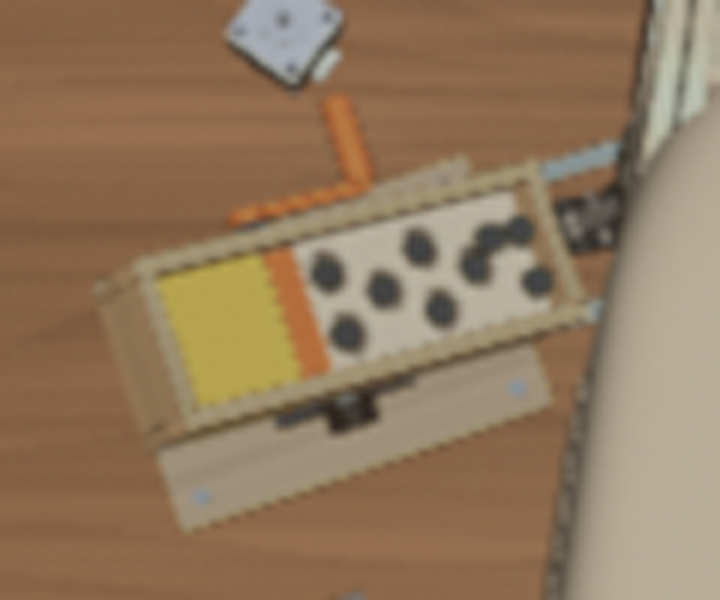

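{"fn": "arm_command", "kwargs": {"translation": [[0,0.08,-0.34],[0,0.15,-0.67],[0,0.22,-1.01],[0,0.28,-1.34],[0,0.33,-1.68]], "turn": [0,0,0,0,0], "hand": [1,1,1,1,1]}}

```text
clock: 8.9
eef_pos: [0.5829, -0.1039, 0.0775]
tool_rot: [0.986, 0.167, -0.001, -0.001]
ft_force: [1.1, 7.6, -3.5]
grip_width: 0.0115
```

{"fn": "arm_command", "kwargs": {"translation": [[0,0.05,-0.34],[0,0.09,-0.68],[0,0.12,-1.02],[0,0.15,-1.36],[0,0.17,-1.7]], "turn": [0,0,0,0,0], "hand": [1,1,1,1,1]}}

```text
clock: 9.32
eef_pos: [0.5835, -0.106, 0.0941]
tool_rot: [0.986, 0.167, -0.001, -0.0]
ft_force: [2.0, 5.7, -4.8]
grip_width: 0.0119
```

{"fn": "arm_command", "kwargs": {"translation": [[0,0.01,-0.34],[0,0.02,-0.68],[0,0.02,-1.03],[0,0.02,-1.37],[0,0.01,-1.71]], "turn": [0,0,0,0,0], "hand": [1,1,1,1,1]}}

```text
clock: 9.73
eef_pos: [0.5838, -0.1066, 0.1112]
tool_rot: [0.986, 0.167, -0.001, 0.0]
ft_force: [3.6, 5.2, -5.7]
grip_width: 0.0117
```

{"fn": "arm_command", "kwargs": {"translation": [[0,-0.02,-0.34],[0,-0.04,-0.68],[0,-0.07,-1.02],[0,-0.11,-1.36],[0,-0.15,-1.7]], "turn": [0,0,0,0,0], "hand": [1,1,1,1,1]}}

```text
clock: 10.15
eef_pos: [0.5835, -0.1058, 0.129]
tool_rot: [0.986, 0.167, -0.001, 0.001]
ft_force: [2.5, 3.0, -6.9]
grip_width: 0.0115
```

{"fn": "arm_command", "kwargs": {"translation": [[0,-0.05,-0.34],[0,-0.11,-0.67],[0,-0.17,-1.01],[0,-0.24,-1.35],[0,-0.31,-1.68]], "turn": [0,0,0,0,0], "hand": [1,1,1,1,1]}}

```text
clock: 10.57
eef_pos: [0.5827, -0.1032, 0.1475]
tool_rot: [0.986, 0.166, 0.0, 0.001]
ft_force: [3.9, -1.8, -3.4]
grip_width: 0.0116
```

{"fn": "arm_command", "kwargs": {"translation": [[0,-0.08,-0.33],[0,-0.16,-0.66],[0,-0.26,-0.99],[0,-0.35,-1.31],[0,-0.46,-1.64]], "turn": [0,0,0,0,0], "hand": [1,1,1,1,1]}}

```text
clock: 10.98
eef_pos: [0.5814, -0.0994, 0.1644]
tool_rot: [0.986, 0.166, 0.001, 0.002]
ft_force: [4.7, -3.6, -3.5]
grip_width: 0.0118
```

{"fn": "arm_command", "kwargs": {"translation": [[0,-0.11,-0.32],[0,-0.23,-0.64],[0,-0.36,-0.96],[0,-0.48,-1.28],[0,-0.62,-1.59]], "turn": [0,0,0,0,0], "hand": [1,1,1,1,1]}}

```text
clock: 11.4
eef_pos: [0.5797, -0.0941, 0.1807]
tool_rot: [0.986, 0.166, 0.001, 0.002]
ft_force: [4.9, -6.6, -2.8]
grip_width: 0.0117
```

{"fn": "arm_command", "kwargs": {"translation": [[0,-0.14,-0.31],[0,-0.28,-0.62],[0,-0.44,-0.93],[0,-0.6,-1.23],[0,-0.76,-1.53]], "turn": [0,0,0,0,0], "hand": [1,1,1,1,1]}}

```text
clock: 11.82
eef_pos: [0.5775, -0.0876, 0.1963]
tool_rot: [0.986, 0.166, 0.001, 0.003]
ft_force: [5.8, -8.4, 0.9]
grip_width: 0.0119
```

{"fn": "arm_command", "kwargs": {"translation": [[0,-0.17,-0.3],[0,-0.34,-0.59],[0,-0.52,-0.88],[0,-0.71,-1.17],[0,-0.9,-1.45]], "turn": [0,0,0,0,0], "hand": [1,1,1,1,1]}}

```text
clock: 12.23
eef_pos: [0.5748, -0.0797, 0.2116]
tool_rot: [0.986, 0.165, 0.002, 0.004]
ft_force: [4.4, -8.8, 0.7]
grip_width: 0.0118
```

{"fn": "arm_command", "kwargs": {"translation": [[0,-0.2,-0.28],[0,-0.4,-0.56],[0,-0.61,-0.83],[0,-0.82,-1.1],[0,-1.04,-1.36]], "turn": [0,0,0,0,0], "hand": [1,1,1,1,1]}}

```text
clock: 12.65
eef_pos: [0.5718, -0.0706, 0.2257]
tool_rot: [0.986, 0.165, 0.002, 0.005]
ft_force: [5.0, -11.2, 1.8]
grip_width: 0.0114
```

{"fn": "arm_command", "kwargs": {"translation": [[0,-0.22,-0.26],[0,-0.45,-0.52],[0,-0.68,-0.77],[0,-0.92,-1.02],[0,-1.16,-1.26]], "turn": [0,0,0,0,0], "hand": [1,1,1,1,1]}}

```text
clock: 13.07
eef_pos: [0.5683, -0.0603, 0.2393]
tool_rot: [0.986, 0.165, 0.003, 0.006]
ft_force: [3.1, -11.5, 6.3]
grip_width: 0.0118
```

{"fn": "arm_command", "kwargs": {"translation": [[0,0,0],[0,0,0],[0,0,0],[0,0,0],[0,0,0]], "turn": [0,0,0,0,0], "hand": [1,1,1,1,1]}}

```text
clock: 13.48
eef_pos: [0.5682, -0.0598, 0.2398]
tool_rot: [0.986, 0.165, 0.003, 0.005]
ft_force: [2.6, -10.4, 8.1]
grip_width: 0.0116
```

```bash
python3 look.py back1.png
```

```text
{'clock': np.float64(13.5333), 'eef_pos': array([ 0.5682, -0.0598,  0.2398]), 'ft_force': array([  2.6042, -11.0485,   9.0899]), 'grip_width': np.float64(0.0114)}
```

View pics/back1.png

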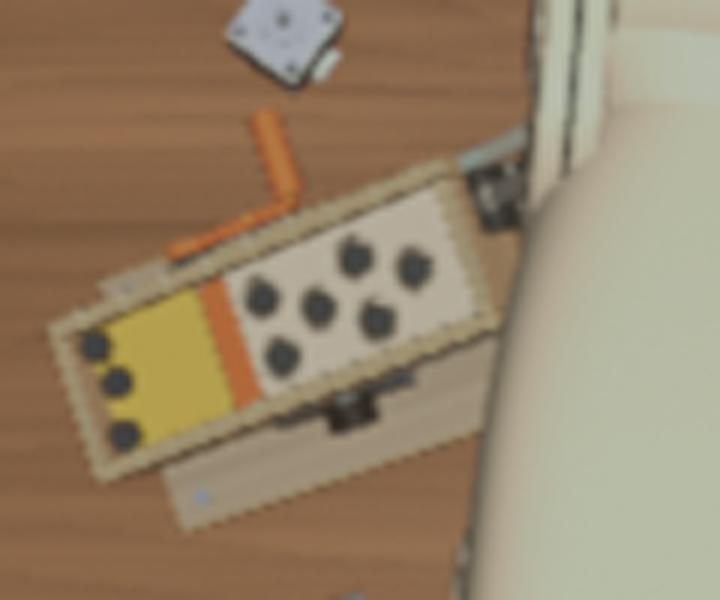

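{"fn": "arm_command", "kwargs": {"translation": [[0,-0.15,-0.15],[0,-0.3,-0.3],[0,-0.3,-0.3]], "turn": [0,0,0], "hand": [1,1,1]}}

```text
clock: 13.78
eef_pos: [0.5673, -0.0573, 0.2426]
tool_rot: [0.986, 0.165, 0.003, 0.006]
ft_force: [2.8, -11.2, 7.1]
grip_width: 0.0118
```

{"fn": "arm_command", "kwargs": {"translation": [[0,0,0],[0,0,0],[0,0,0],[0,0,0],[0,0,0]], "turn": [0,0,0,0,0], "hand": [0.5,0,0,0,0]}}

```text
clock: 14.2
eef_pos: [0.5645, -0.0522, 0.2379]
tool_rot: [0.986, 0.167, -0.001, -0.0]
ft_force: [0.4, 0.1, 0.7]
grip_width: 0.0708
```

{"fn": "arm_command", "kwargs": {"translation": [[0,0,-2],[0,0,-4],[0,0,-6],[0,0,-6]], "turn": [0,0,0,0], "hand": [0,0,0,0]}}

```text
clock: 14.53
eef_pos: [0.5666, -0.0524, 0.3024]
tool_rot: [0.986, 0.167, 0.003, 0.001]
ft_force: [1.5, 0.2, 1.4]
grip_width: 0.0857
```

{"fn": "arm_command", "kwargs": {"translation": [[1.9,-3.0,0],[3.8,-6.0,0],[5.7,-9.0,0],[7.5,-12.0,0],[7.5,-12.0,0]], "turn": [0,0,0,0,0], "hand": [0,0,0,0,0]}}

```text
clock: 14.95
eef_pos: [0.5967, 0.0915, 0.2965]
tool_rot: [0.985, 0.17, -0.001, -0.002]
ft_force: [0.5, 0.3, -0.2]
grip_width: 0.0855
```

{"fn": "arm_command", "kwargs": {"translation": [[0,0,3],[0,0,6],[0,0,8],[0,0,8]], "turn": [0,0,0,0], "hand": [0,0,0,0]}}

```text
clock: 15.28
eef_pos: [0.5929, 0.0849, 0.212]
tool_rot: [0.986, 0.167, -0.006, -0.0]
ft_force: [-0.2, -0.3, -1.1]
grip_width: 0.0854
```

```bash
python3 - <<'E'
from h import *
o=get_obs();print({k:np.round(o[k],4) for k in("clock","eef_pos","ft_force","tool_rot")})
im,d=camera("scene");im2,d=camera("top")
f=lambda a:cv2.resize(a,(400,400),interpolation=cv2.INTER_CUBIC)
save("knob.png",np.hstack([f(im[160:250,235:325]),f(im2[180:270,215:305])]))
E
```

```text
{'clock': np.float64(15.2833), 'eef_pos': array([0.5929, 0.0849, 0.212 ]), 'ft_force': array([-0.1919, -0.3104, -1.1062]), 'tool_rot': array([ 9.859e-01,  1.669e-01, -5.900e-03, -2.000e-04])}
```

View pics/knob.png

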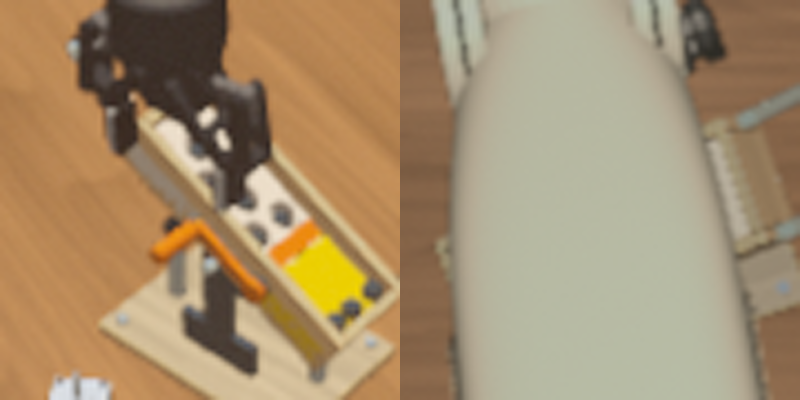

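{"fn": "arm_command", "kwargs": {"translation": [[0,0,0],[0,0,0],[0,0,0]], "turn": [0,0,0], "hand": [0,0,0]}}

```text
clock: 15.63
eef_pos: [0.5976, 0.0852, 0.2202]
tool_rot: [0.986, 0.167, 0.002, 0.0]
ft_force: [0.8, -0.5, 0.4]
grip_width: 0.0855
```

{"fn": "arm_command", "kwargs": {"translation": [[0,0,2],[0,0,4],[0,0,6],[0,0,7.2],[0,0,7.2]], "turn": [0,0,0,0,0], "hand": [0,0,0,0,0]}}

```text
clock: 16.05
eef_pos: [0.5951, 0.0849, 0.1441]
tool_rot: [0.986, 0.167, -0.002, -0.0]
ft_force: [-0.5, -0.4, 0.4]
grip_width: 0.0855
```

{"fn": "arm_command", "kwargs": {"translation": [[0,0,0],[0,0,0],[0,0,0],[0,0,0],[0,0,0]], "turn": [0,0,0,0,0], "hand": [0.3,0.6,1,1,1]}}

```text
clock: 16.47
eef_pos: [0.5972, 0.0853, 0.1474]
tool_rot: [0.986, 0.167, 0.001, 0.0]
ft_force: [-0.1, -0.5, -0.5]
grip_width: 0.026
```

```bash
python3 - <<'E'
from h import *
o=get_obs();print({k:np.round(o[k],4) for k in("clock","eef_pos","ft_force","grip_width")})
g=np.linspace(0,1.60,26);py,pz=yz(-.52,.036-.06*np.cos(g),.034-.0017+.06*np.sin(g))
for k in range(0,25,5): print([[round(float(-100*(py[j]-py[k])),2),round(float(-100*(pz[j]-pz[k])),2)] for j in range(k+1,k+6)])
im,d=camera("scene");save("grip.png",cv2.resize(im[150:260,225:335],(440,440),interpolation=cv2.INTER_CUBIC))
E
```

```text
{'clock': np.float64(16.4667), 'eef_pos': array([0.5972, 0.0853, 0.1474]), 'ft_force': array([-0.0569, -0.4729, -0.4981]), 'grip_width': np.float64(0.026)}
[[-0.2, -0.33], [-0.42, -0.64], [-0.66, -0.94], [-0.92, -1.22], [-1.2, -1.49]]
[[-0.29, -0.25], [-0.6, -0.47], [-0.93, -0.68], [-1.26, -0.87], [-1.61, -1.03]]
[[-0.36, -0.14], [-0.72, -0.26], [-1.09, -0.36], [-1.47, -0.43], [-1.85, -0.47]]
[[-0.38, -0.02], [-0.77, -0.02], [-1.15, 0.01], [-1.53, 0.06], [-1.91, 0.13]]
[[-0.37, 0.1], [-0.73, 0.22], [-1.09, 0.37], [-1.44, 0.54], [-1.77, 0.73]]
```

View pics/grip.png

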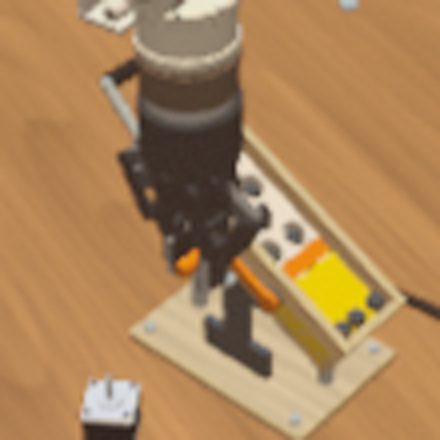

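The fingers stand around the knob (orange at 188,262) and are still closing. I'll finish the close and then swing the lever.

{"fn": "arm_command", "kwargs": {"translation": [[0,0,0],[0,0,0],[0,0,0]], "turn": [0,0,0], "hand": [1,1,1]}}

```text
clock: 16.77
eef_pos: [0.5971, 0.085, 0.147]
tool_rot: [0.986, 0.166, 0.001, 0.0]
ft_force: [0.6, -1.0, 2.8]
grip_width: 0.0119
```

{"fn": "arm_command", "kwargs": {"translation": [[0,-0.2,-0.33],[0,-0.42,-0.64],[0,-0.66,-0.94],[0,-0.92,-1.22],[0,-1.2,-1.49]], "turn": [0,0,0,0,0], "hand": [1,1,1,1,1]}}

```text
clock: 17.18
eef_pos: [0.594, 0.0944, 0.161]
tool_rot: [0.986, 0.166, 0.001, 0.003]
ft_force: [3.3, -7.4, 1.3]
grip_width: 0.0122
```

{"fn": "arm_command", "kwargs": {"translation": [[0,-0.29,-0.25],[0,-0.6,-0.47],[0,-0.93,-0.68],[0,-1.26,-0.87],[0,-1.61,-1.03]], "turn": [0,0,0,0,0], "hand": [1,1,1,1,1]}}

```text
clock: 17.6
eef_pos: [0.5894, 0.1083, 0.1724]
tool_rot: [0.986, 0.165, 0.002, 0.004]
ft_force: [1.8, -8.0, 3.8]
grip_width: 0.0121
```

{"fn": "arm_command", "kwargs": {"translation": [[0,-0.36,-0.14],[0,-0.72,-0.26],[0,-1.09,-0.36],[0,-1.47,-0.43],[0,-1.85,-0.47]], "turn": [0,0,0,0,0], "hand": [1,1,1,1,1]}}

```text
clock: 18.02
eef_pos: [0.584, 0.1251, 0.1797]
tool_rot: [0.986, 0.165, 0.003, 0.005]
ft_force: [-1.9, -11.3, 16.5]
grip_width: 0.0121
```

{"fn": "arm_command", "kwargs": {"translation": [[0,-0.38,-0.02],[0,-0.77,-0.02],[0,-1.15,0.01],[0,-1.53,0.06],[0,-1.91,0.13]], "turn": [0,0,0,0,0], "hand": [1,1,1,1,1]}}

```text
clock: 18.43
eef_pos: [0.5771, 0.1446, 0.1785]
tool_rot: [0.986, 0.165, 0.003, 0.003]
ft_force: [1.1, -3.4, 1.6]
grip_width: 0.0118
```

{"fn": "arm_command", "kwargs": {"translation": [[0,-0.37,0.1],[0,-0.73,0.22],[0,-1.09,0.37],[0,-1.44,0.54],[0,-1.77,0.73]], "turn": [0,0,0,0,0], "hand": [1,1,1,1,1]}}

```text
clock: 18.85
eef_pos: [0.5714, 0.1619, 0.17]
tool_rot: [0.986, 0.166, 0.003, 0.003]
ft_force: [1.9, -9.7, 4.9]
grip_width: 0.0116
```

{"fn": "arm_command", "kwargs": {"translation": [[0,0,0],[0,0,0],[0,0,0]], "turn": [0,0,0], "hand": [1,1,1]}}

```text
clock: 19.1
eef_pos: [0.571, 0.1626, 0.169]
tool_rot: [0.986, 0.166, 0.002, 0.002]
ft_force: [3.1, -4.5, 3.4]
grip_width: 0.0117
```

{"fn": "arm_command", "kwargs": {"translation": [[0,-0.2,0.1],[0,-0.4,0.2],[0,-0.4,0.2]], "turn": [0,0,0], "hand": [1,1,1]}}

```text
clock: 19.35
eef_pos: [0.5709, 0.163, 0.1687]
tool_rot: [0.986, 0.165, 0.003, 0.005]
ft_force: [3.9, -15.7, 10.3]
grip_width: 0.0118
```

{"fn": "arm_command", "kwargs": {"translation": [[0,0.3,-0.1],[0,0.3,-0.1]], "turn": [0,0], "hand": [1,1]}}

```text
clock: 19.52
eef_pos: [0.571, 0.1627, 0.1688]
tool_rot: [0.986, 0.165, 0.002, 0.002]
ft_force: [2.2, -7.7, 8.2]
grip_width: 0.0118
```

{"fn": "arm_command", "kwargs": {"translation": [[0,0,0],[0,0,0],[0,0,0],[0,0,0],[0,0,0]], "turn": [0,0,0,0,0], "hand": [0.5,0,0,0,0]}}

```text
clock: 19.93
eef_pos: [0.5683, 0.1654, 0.1661]
tool_rot: [0.986, 0.167, -0.001, -0.0]
ft_force: [-0.1, -0.1, 0.2]
grip_width: 0.0717
```

{"fn": "arm_command", "kwargs": {"translation": [[0,0,-2],[0,0,-5],[0,0,-9],[0,0,-12],[0,0,-12]], "turn": [0,0,0,0,0], "hand": [0,0,0,0,0]}}

```text
clock: 20.35
eef_pos: [0.5714, 0.1661, 0.2942]
tool_rot: [0.986, 0.167, 0.006, -0.001]
ft_force: [0.7, 0.0, 0.7]
grip_width: 0.0853
```

{"fn": "arm_command", "kwargs": {"translation": [[0,4,0],[0,8,0],[0,12,0],[0,16,0],[0,20,0]], "turn": [0,0,0,0,0], "hand": [0,0,0,0,0]}}

```text
clock: 20.77
eef_pos: [0.6348, -0.025, 0.2862]
tool_rot: [0.986, 0.167, -0.0, -0.0]
ft_force: [0.8, -0.2, 0.6]
grip_width: 0.0852
```

{"fn": "arm_command", "kwargs": {"translation": [[0,4,0],[0,8,0],[0,12,0],[0,12,0],[0,12,0]], "turn": [0,0,0,0,0], "hand": [0,0,0,0,0]}}

```text
clock: 21.18
eef_pos: [0.674, -0.1397, 0.2842]
tool_rot: [0.986, 0.165, -0.001, -0.001]
ft_force: [-0.4, 0.4, -0.0]
grip_width: 0.0853
```

```bash
python3 - <<'E'
from h import *
np.set_printoptions(precision=4,suppress=True)
o=get_obs();print({k:np.round(o[k],4) for k in("clock","eef_pos","ft_force")})
im,d=camera("scene");im2,d2=camera("top")
f=lambda a:cv2.resize(a,(400,480),interpolation=cv2.INTER_CUBIC)
save("end.png",np.hstack([f(im[140:260,235:335]),f(im2[170:290,215:315])]))
for n in("handle","gate_knob"):
    for c,dd in(("scene",d),("top",d2)):
        for x in spot_point(c,n)[:1]: print(n,c,x["location"],round(x["conf"],2),pt(c,x["location"],dd))
X=np.array([.9444,.3288]);Y=np.array([-.3288,.9444]);O=np.array([.5235,.065])
for b in(-.52,-.5):
  for g in(1.571,1.45):
    y,z=yz(b,.036-.06*np.cos(g),.0323+.06*np.sin(g));P=[*(O+.071*X+y*Y),z]
    print("model",b,g,np.array(P),proj("scene",P),proj("top",P))
E
```

```text
{'clock': np.float64(21.1833), 'eef_pos': array([ 0.674 , -0.1397,  0.2842]), 'ft_force': array([-0.396 ,  0.3627, -0.0366])}
handle scene [163.9, 259.7] 0.69 [ 0.5658 -0.054   0.2433]
handle top [210.1, 315.0] 0.79 [ 0.5653 -0.0535  0.2442]
gate_knob scene [221.5, 291.4] 0.63 [0.581  0.1653 0.1786]
gate_knob top [214.5, 232.3] 0.55 [0.5663 0.1558 0.1749]
model -0.52 1.571 [0.5652 0.1612 0.1722] (np.float64(220.32931581282554), np.float64(295.2971641379487)) (np.float64(215.0953783426208), np.float64(230.33411945715693))
model -0.52 1.45 [0.5673 0.155  0.1754] (np.float64(218.55051061787302), np.float64(293.5864006805797)) (np.float64(214.07815346413588), np.float64(232.58321480176417))
model -0.5 1.571 [0.5656 0.16   0.1737] (np.float64(219.75922787473877), np.float64(294.96858351535576)) (np.float64(214.84742133171736), np.float64(230.7324049874869))
model -0.5 1.45 [0.5678 0.1538 0.1768] (np.float64(218.00351528838954), np.float64(293.2405852302633)) (np.float64(213.82787301092083), np.float64(233.01315973962727))
```

View pics/end.png

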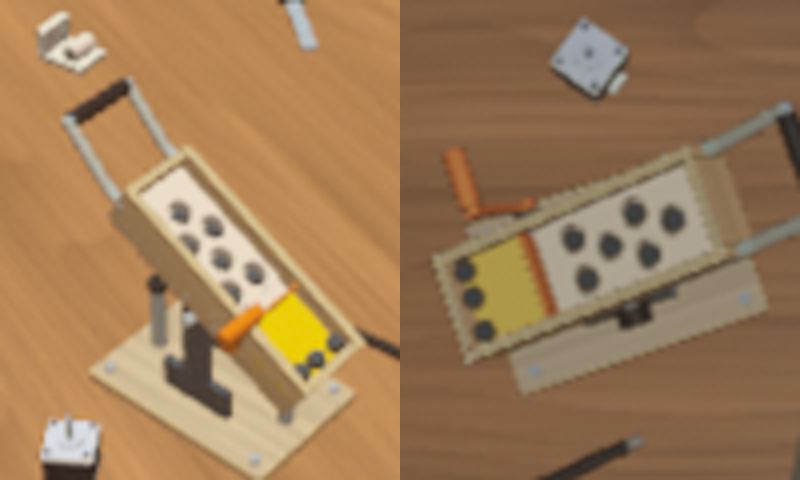

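```bash
python3 - <<'E'
from h import *
im,d=camera("top")
h=cv2.cvtColor(im,cv2.COLOR_RGB2HSV).astype(int);m=np.zeros(d.shape,bool);m[200:226,222:240]=1
m&=(h[...,0]<14)&(h[...,1]>160)&(h[...,2]>120)&(d>0)
q=np.argwhere(m);q=q[(q[:,0]<223)]
P=np.array([pt("top",p,d) for p in q]);
X=np.array([.9444,.3288]);Y=np.array([-.3288,.9444]);R_=(P[:,:2]-[.5235,.065])
s=np.stack([R_@X,R_@Y,P[:,2]],1);k=(s[:,0]>.055)&(s[:,2]>.165);print(k.sum(),s[k].mean(0),q[k].mean(0),"expect y .0771 (1.571) / .0706 (1.45)")
if s[k][:,1].mean()>.073: print("hand in"); print(job_done())
E
```

```text
45 [0.07346455 0.07650273 0.17574611] [213.93333333 230.11111111] expect y .0771 (1.571) / .0706 (1.45)
hand in
the job is handed in; nothing more can be done
None
```

The job is done and handed in at about 21 s of the 72 s allowed. The hand-in gives no verdict.

- **Counting:** I gripped the handle and tipped the board slowly to its handle-side stop. A picture there showed all nine balls out on the pocket field. After tipping it back, one rock was enough: every pocket held a ball and the other three were in the channel.
- **Gate:** I pinched the orange knob and swung it along its arc until the force rose against the stop. Then I let go and moved the arm clear.

**Last checks**
- The final pictures show six full pockets and three balls behind the gate. The motor and pen look unmoved; the wrench was outside the crop, but nothing came near it.
- The handle is back at its starting position, within a few millimetres, so the board is on its channel-side stop.
- The knob measured 76.5 mm along the board, against 77.1 mm expected with the gate shut and 70.6 mm at the 1.45 rad limit.
- The trained network's knob position in the top picture came out nearer the 1.45 rad spot. Its matches there were of middling confidence. The knob's outline in the picture, its measured position and the stop contact all indicate the gate is fully shut.

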